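Push a slide carrier out over the edge of the drying table

ROBOT

A 6-joint arm with a two-finger parallel gripper is mounted at the origin on a cart in front of the work surface, level with it; the furniture and walls round the work are solid. World frame = base frame: x ahead of the robot, y to its left, z up, the work surface at z = 0. Lengths are in m, angles in rad, forces in N, time in s.
With the tool pointing down it reaches from about 0.425 to 0.95 m from the base axis. Payload 3.5 kg.
Tool frame: the origin (TCP) lies between the finger pads; the fingertips stand 17 mm ahead of it and the grasp point (between the pads) lies 2 mm behind it (ctrl.tip_reach is the distance from the TCP to the fingertips, in m); z points along the fingers, y is the direction in which the jaws open and shut (so a half turn about z gives the same grasp; the last joint's range is limited). The gripper opens to 85 mm and grips with 20 to 120 N. Pads are 22 mm wide; open, the fingers measure 114 mm over their backs; the gripper's body (76 mm by 85 mm) begins 54 mm behind the grasp point. The pads swing forward as they close: fully open they stand 13 mm farther back than shut.
Start: joints at [-1.417, 0.286, 1.577, -0, 1.279, -0.15], TCP at [0.202, -0.644, 0.248] pointing down, gripper open.
Joint ranges: [-2.77, 2.77], [-0.9, 2.22], [0.21, 2.48], [-1.53, 4.67], [0.24, 2.81], [-2.84, 2.84]. Speed limits (rad/s): [2.79, 2.79, 3.14, 3.14, 3.14, 3.14].

INTERFACE

Orientations are given as a unit quaternion [x, y, z, w].
In Python, from plant import monitor, imaging, workorder, ctrl gives the robot as it stands.
- The arm moves only by the tool send_rows, never from a script. Its argument "rows" is a list of rows, each a list of 4 numbers: the shift along the world's x, y, z normalised to -1 to 1, where 1 is 0.3 m, then the turn about the world's z normalised to -1 to 1, where 1 is 360 degrees. A call has 1 to 20 rows; each row is the pose to reach, as a shift and turn from the pose commanded when the call began, turning the shorter way round; what a row does not reach only later rows make up. A row lasts 1/8 s, in which the tool goes at most 62.5 mm and 10.7 degrees, less where a joint would pass 70% of its speed; a pose out of reach is approached as far as the arm can. A call with a number of a shift or a turn outside -1 to 1 is refused whole. A call with a gripper value outside its range is refused whole. "jaw" is the closure, from 0 (fully open) to 1 (shut), set as the call begins (left out, the last holds). The fingers move at their own pace and stop on an object; "newtons" is the grip in N (left out, the last holds). Time passes only in rows, so rows that repeat a pose let the fingers close. It gives the time, the measured TCP pose, the force and the opening at its end, in the units of the state.
- monitor.get_state(): the state, without advancing time (a new reading comes with each control period).
- imaging.read_camera(name): name is "scene" or "top" or "wrist"; returns the picture (400x640x3 uint8, red, green, blue); there is no depth.
- imaging.calibration(name): a dict with "intrinsics" (3x3 intrinsics, pixels), "cam_to_world" (4x4, takes a point from camera to world coordinates). Camera axes: x right, y up, looking along -z (the intrinsics and any distortion apply to the point x, -y, -z); pixel columns grow to the right and rows downward; lengths in m; the calibration is good to about 2 mm. A picture is of the moment at which its call begins: read the wrist's pose just before it. calibration takes no time and is no camera call; for the wrist camera it gives the pose at the moment of the call.
- workorder.sign_off(): hands the job in, once; it reports no verdict.
The state is a dict: "time": time; "qpos": joint angles; "dq": joint speeds; "joint_efforts": joint torques, N m; "eef_pos": TCP position; "tcp_rot": TCP orientation; "contact_force": force on the tool from outside, world axes, zero at the start; "wrist_torque": the same for the moment, N m; "opening": opening from 0.0 (shut) to 1.0 (fully open).
Only numpy, scipy, OpenCV 4.12 (cv2) and the standard library are available. Lean on these libraries where they do the work, as an engineer would, in place of code of your own. Each camera call takes 0.05 s, during which the arm holds its last target.

TASK

The slide drying table has two lanes; the carrier that holds four glass slides is to be brought out so that its first slide can be pressed up from below. With the fingertips draw the bolt that closes that carrier's lane fully outwards by its upright tab, then push the carrier along its lane, without pinching or lifting it, until the whole of its first slide stands out beyond the table's open edge but no more than half of the second, the carrier still lying flat and straight in its lane. Leave the two-slide carrier, the other bolt and everything else as they are.

Things in the scene. Friction and masses are not known exactly. Their poses are not given: they have to be found in the camera images.
- drying_table: Fixed slide drying table, white box, dark flat deck 212 (x) x 320 (y) mm, 60 mm above the bench. Origin: centre of its underside; x points away from the robot, y to its left, yaw up to 0.15 rad. Two lanes along y, 89 mm wide, centred at x = -48.5 (front) and +48.5 mm (rear), between rails 6 mm high; open at the -y end, upstand at the +y end 10 mm high, its inner face at y = +154 mm.
- open_edge (a point): Middle of the table's open edge (table x = 0, y = -160 mm), at deck height; the carrier is pushed out over it towards the table's -y. Below it the box is set back 26 mm. The bolts bar the lanes 6 to 18 mm inside this edge (middle at y = -148 mm).
- carrier_full: Loose white frame 85.5 (x) x 128 (y) x 8 mm, 0.12 kg, with FOUR glass slides, in either lane. Origin: centre of its underside; axes as the table's. Slides 25.4 mm wide, centred at y = -45 (the first, nearest the open edge), -15, 15, 45 mm; first spans y = -57.7 to -32.3, second -27.7 to -2.3. Solid end bar at y = +64 mm: push there. Starts with its leading end 30 to 85 mm inside the open edge.
- carrier_half: The same carrier with only TWO slides (in its +y half; the two windows nearest the open edge are empty), in the other lane. To be left alone. Origin: centre of its underside.
- bolt_front (a joint): Bolt of the front lane (nearer the robot): 0 = closed (tongue stands 21 mm into the lane, top 9.5 mm above the deck; starts 0 to 0.003), grows as it slides outwards, to the table's -x, to its stop at 0.028 m = fully drawn; past 0.022 the lane is clear. Friction about 1.2 N, stays where left; a carrier pushed against it does not open it.
- bolt_rear (a joint): Bolt of the rear lane: the same mirrored, it slides outwards towards the table's +x.
- bolt_front_tab (a point): Middle of the inner face (towards the lane, the table's +x) of the front bolt's upright steel tab, 4 mm thick (x), 12.5 mm wide (y), from 9.5 to 31.5 mm above the deck; this point is 20.5 mm above the deck and moves with the bolt. Push it towards the table's -x to draw the bolt.
- bolt_rear_tab (a point): The same point on the rear bolt's tab (inner face looks to the table's -x). Push it towards the table's +x to draw the bolt.
- dropper_bottle: Bystander: small white dropper bottle with a red tip, 26 mm wide, 66 mm high, standing on the bench right of the table. Origin: centre of its underside.
- slip_carton: Bystander: small white carton 36x60x24 mm lying on the bench right of the table. Origin: centre of its underside.
- slides_box: Bystander: dark slide box with snap lid, 38x89x32 mm, lying on the bench right of the table. Origin: centre of its underside.
Not all that is in view belongs to the job. What is shaped like the carrier_full but brown is not meant.

How it is judged:
By the outcome, as a careful person would: the job done as asked, in the order asked, and still so for the second after the job is handed in, with the robot touching nothing.
It also fails if it takes over 48 s, if anything falls off the work surface, if the arm or the gripper's body presses on something with over 40 N, if the wrist force passes 120 N, or if a joint passes its speed limit or range.

## Working session

There is one attempt and no reset: what is moved stays moved. The work goes in short steps, Python scripts to look and compute and a tool call to move; the robot and the scene stay as the last step left them, time stands still between calls to the robot, and variables do not carry over. Pictures are saved under pics/ and viewed, and the job is handed in when it is done.

Besides the shell and the picture viewer there is one more tool, called after "Request:" in YAML: its name, and indented under it one key for each argument. send_rows: Moves the arm, as the interface text tells. Scaled input: -1 to 1 covers 0.3 m each way for a shift and 360 degrees each way for a turn. Its arguments: {"type":"object","properties":{"rows":{"type":"array"},"jaw":{"type":"number"},"newtons":{"type":"number"}},"required":["rows"]}

```bash
mkdir -p pics; ls
python3 - <<'E'
from plant import monitor, imaging, workorder, ctrl
import cv2
s=monitor.get_state();print(s)
for n in("top","scene"):
    im=imaging.read_camera(n);cv2.imwrite(f"pics/{n}0.png",im[:,:,::-1])
    c=imaging.calibration(n);print(n,c)
print(ctrl.tip_reach)
E
```

```text
pics
{'time': 0.0, 'qpos': array([-1.41699089e+00,  2.87160928e-01,  1.57819423e+00,  1.62297611e-06,
        1.27862121e+00, -1.50000309e-01]), 'dq': array([-0.00113583,  0.00157737, -0.00075398, -0.00037532,  0.00054066,
        0.00076034]), 'joint_efforts': array([-1.24571534e-04, -4.05980015e+01, -2.92624730e+01, -1.61687690e-04,
        5.88948184e-03,  4.39777025e-06]), 'eef_pos': array([ 0.2018597 , -0.64345038,  0.24694097]), 'tcp_rot': array([ 9.88484260e-01,  1.51319027e-01, -1.49076874e-06, -1.19185802e-03]), 'contact_force': array([ 0.06519624, -0.94499575, -0.24903276]), 'wrist_torque': array([ 0.03884614, -0.00752964, -0.00782471]), 'opening': 0.9990153676996937}
top {'intrinsics': array([[461.30973758,   0.        , 316.9435337 ],
       [  0.        , 461.30973758, 194.81999113],
       [  0.        ,   0.        ,   1.        ]]), 'cam_to_world': array([[ 0.05328602,  0.97669613, -0.20790689,  0.30365505],
       [-0.99857754,  0.05250797, -0.00926323,  0.0549086 ],
       [ 0.00186941,  0.20810475,  0.97810476,  1.18546695],
       [ 0.        ,  0.        ,  0.        ,  1.        ]])}
scene {'intrinsics': array([[509.11427764,   0.        , 320.1017752 ],
       [  0.        , 509.11427764, 195.00780693],
       [  0.        ,   0.        ,   1.        ]]), 'cam_to_world': array([[ 0.90734907,  0.17880442, -0.38045583, -0.05123207],
       [-0.42030467,  0.40276953, -0.81309328, -1.18835716],
       [ 0.00785134,  0.8976668 ,  0.44060489,  0.77314838],
       [ 0.        ,  0.        ,  0.        ,  1.        ]])}
0.017
```

View pics/top0.png

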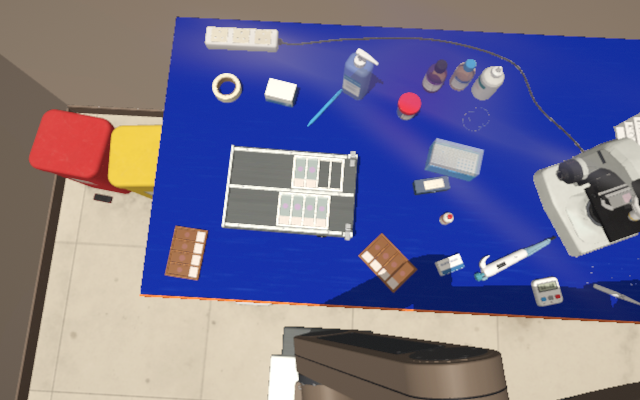

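View pics/scene0.png

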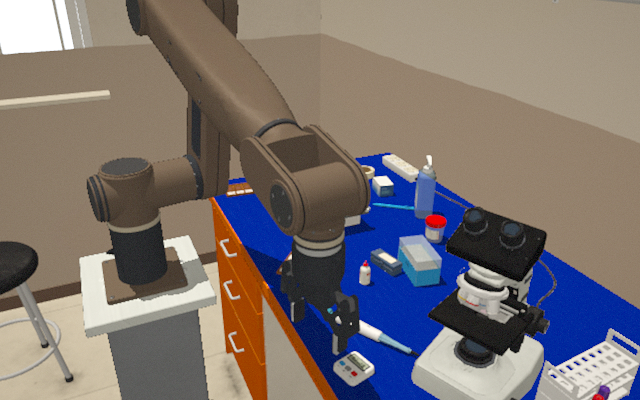

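Run:
```python
import cv2
im=cv2.imread("pics/top0.png")[135:250,215:370]
cv2.imwrite("pics/top0z.png",cv2.resize(im,None,fx=5,fy=5,interpolation=cv2.INTER_CUBIC))
```

```text
(no output)
```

View pics/top0z.png

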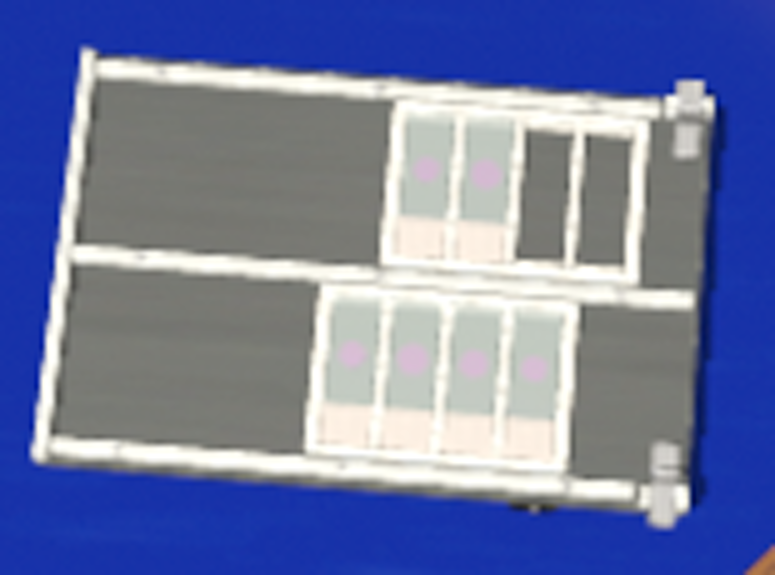

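```bash
cat > h.py <<'E'
from plant import monitor, imaging, ctrl
import numpy as np, cv2
def ray(n,u,v,z,c=None):
    c=c or imaging.calibration(n);K=c["intrinsics"];T=c["cam_to_world"]
    d=T[:3,:3]@np.array([(u-K[0,2])/K[0,0],-(v-K[1,2])/K[1,1],-1.])
    o=T[:3,3];return o+d*(z-o[2])/d[2]
def proj(n,p,c=None):
    c=c or imaging.calibration(n);K=c["intrinsics"];T=c["cam_to_world"]
    q=T[:3,:3].T@(np.asarray(p)-T[:3,3]);return np.array([K[0,2]+K[0,0]*q[0]/-q[2],K[1,2]-K[1,1]*q[1]/-q[2]])
def crop(im,x0,y0,x1,y1,f,name):
    cv2.imwrite(name,cv2.resize(im[y0:y1,x0:x1,::-1],None,fx=f,fy=f,interpolation=cv2.INTER_CUBIC))
E
python3 - <<'E'
from h import *
Z=lambda u,v:(215+(u+.5)/5-.5,135+(v+.5)/5-.5)
pts={'UL':(82,48,.07),'LL':(35,462,.07),'midR':(695,298,.066),'frR':(690,510,.066),'reR':(714,97,.066),
'cUL':(323,283,.068),'cLL':(305,455,.068),'cUR':(580,303,.068),'cLR':(567,474,.068),
'tabF':(666,460,.0915),'tabR':(685,140,.0915)}
P={k:ray("top",*Z(u,v),z) for k,(u,v,z) in pts.items()}
for k in P:print(k,P[k].round(4))
d=lambda a,b:(P[b]-P[a])[:2]
for a,b in(('UL','LL'),('UL','reR'),('LL','frR'),('reR','frR'),('cUL','cUR'),('cLL','cLR'),('cUL','cLL'),('cUR','cLR')):
    v=d(a,b);print(a,b,np.linalg.norm(v).round(4),np.degrees(np.arctan2(v[1],v[0])).round(2))
E
```

```text
UL [0.6599 0.2896 0.07  ]
LL [0.4483 0.293  0.07  ]
midR [ 0.5481 -0.0253  0.066 ]
frR [ 0.4424 -0.0267  0.066 ]
reR [ 0.6525 -0.031   0.066 ]
cUL [0.5453 0.1595 0.068 ]
cLL [0.459  0.1622 0.068 ]
cUR [0.542  0.0317 0.068 ]
cLR [0.4566 0.034  0.068 ]
tabF [ 0.4626 -0.0125  0.0915]
tabR [ 0.6217 -0.0156  0.0915]
UL LL 0.2116 179.07
UL reR 0.3207 -91.31
LL frR 0.3198 -91.05
reR frR 0.2101 178.82
cUL cUR 0.1278 -91.47
cLL cLR 0.1282 -91.11
cUL cLL 0.0863 178.19
cUR cLR 0.0855 178.45
```

Request:
send_rows:
  rows:
    - [0.06, 0.12, 0, 0.02]
    - [0.12, 0.25, 0, 0.04]
    - [0.19, 0.38, 0, 0.06]
    - [0.25, 0.5, 0, 0.08]
    - [0.31, 0.62, 0, 0.1]
    - [0.37, 0.75, 0, 0.12]
    - [0.44, 0.88, 0, 0.14]
    - [0.5, 1, 0, 0.16]
  jaw: 1
  newtons: 30

```text
time: 1.1
eef_pos: [0.3523, -0.3424, 0.2479]
tcp_rot: [0.792, 0.61, 0.0, -0.0]
contact_force: [1.5, 0.4, 0.2]
opening: 0.004
```

Request:
send_rows:
  rows:
    - [0.06, 0.12, 0, 0.01]
    - [0.12, 0.25, 0, 0.02]
    - [0.19, 0.38, 0, 0.03]
    - [0.25, 0.5, 0, 0.04]
    - [0.31, 0.62, 0, 0.04]
    - [0.37, 0.75, 0, 0.04]
    - [0.42, 0.85, 0, 0.04]
    - [0.45, 0.93, 0, 0.039]
    - [0.45, 0.93, 0, 0.039]

```text
time: 2.22
eef_pos: [0.4869, -0.0638, 0.2478]
tcp_rot: [0.712, 0.702, -0.0, -0.0]
contact_force: [0.0, -0.6, -0.2]
opening: 0.0
```

Run:
```python
from h import *
s=monitor.get_state();print(s['time'],s['eef_pos'],s['tcp_rot'],s['qpos'])
c=imaging.calibration("wrist");print(c)
im=imaging.read_camera("wrist");cv2.imwrite("pics/w1.png",im[:,:,::-1])
```

```text
2.225 [ 0.48689707 -0.06375426  0.24777963] [ 7.11938270e-01  7.02241835e-01 -2.63225938e-04 -4.86256980e-04] [-3.37128005e-01 -1.27023423e-01  2.01783432e+00 -4.77770680e-05
  1.25188669e+00 -3.23400061e-01]
{'intrinsics': array([[343.16584422,   0.        , 320.20790279],
       [  0.        , 343.16584422, 200.20490857],
       [  0.        ,   0.        ,   1.        ]]), 'cam_to_world': array([[ 0.99991945,  0.01138974,  0.0056007 ,  0.48912706],
       [-0.01256774,  0.9501621 ,  0.31150288,  0.01654745],
       [-0.00177363, -0.31154817,  0.9502287 ,  0.37299705],
       [ 0.        ,  0.        ,  0.        ,  1.        ]])}
```

View pics/w1.png

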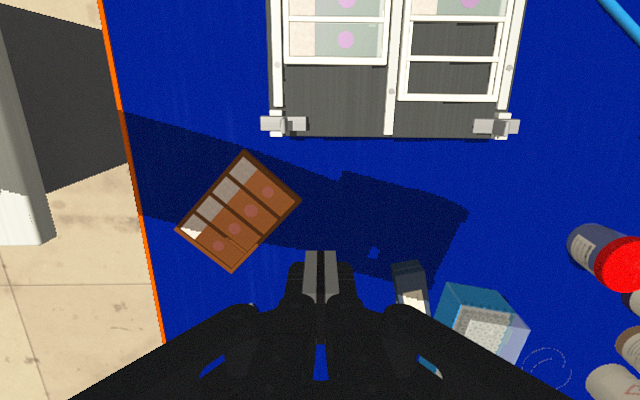

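Run:
```python
from h import *
im=cv2.imread("pics/w1.png")[:,:,::-1]
crop(im,250,40,410,150,5,"pics/w1z.png")
crop(im,250,100,330,150,10,"pics/w1zz.png")
```

```text
(no output)
```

View pics/w1z.png

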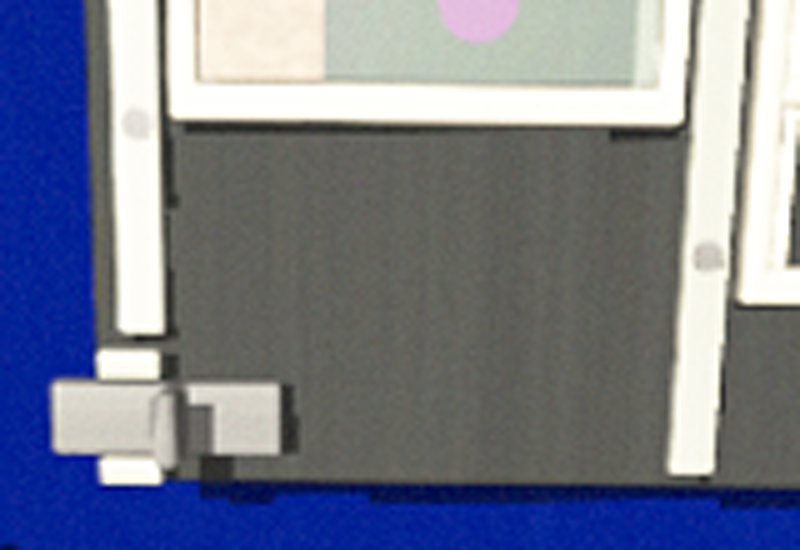

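View pics/w1zz.png

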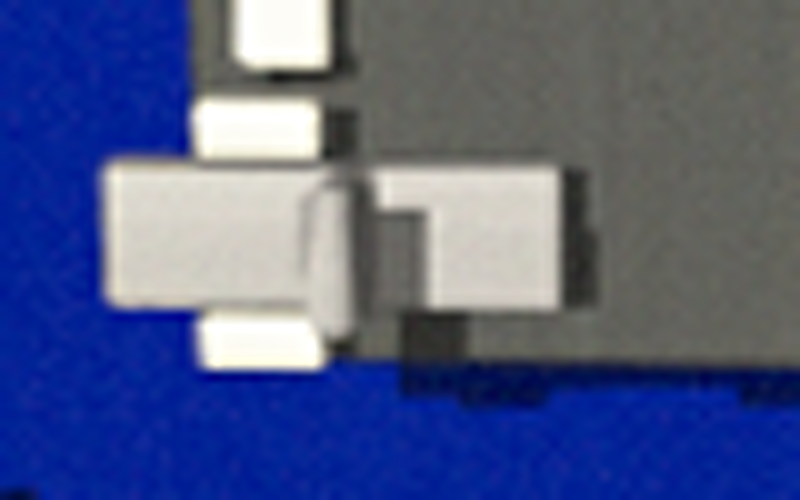

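Run:
```python
from h import *
W=lambda u,v:(250+(u+.5)/10-.5,100+(v+.5)/10-.5)
V=lambda u,v:(250+(u+.5)/5-.5,40+(v+.5)/5-.5)
for k,p,z in(('tabtop in lo',W(352,330),.0915),('tabtop in hi',W(350,190),.0915),('tabtop out lo',W(315,330),.0915),('tongue tip',W(560,235),.0695),('bolt outer',W(103,235),.0695),
 ('carr lead L',V(170,120),.068),('carr lead R',V(685,125),.068),('edge L',V(200,481),.06),('edge R',V(660,487),.06),('midrail end',V(692,475),.066)):
    print(k,ray("wrist",*p,z).round(4))
```

```text
tabtop in lo [ 0.4593 -0.0186  0.0915]
tabtop in hi [ 0.4596 -0.0075  0.0915]
tabtop out lo [ 0.4563 -0.0185  0.0915]
tongue tip [ 0.4754 -0.0134  0.0695]
bolt outer [ 0.4358 -0.0128  0.0695]
carr lead L [0.4585 0.035  0.068 ]
carr lead R [0.5437 0.033  0.068 ]
edge L [ 0.4602 -0.0254  0.06  ]
edge R [ 0.5434 -0.0276  0.06  ]
midrail end [ 0.548  -0.0247  0.066 ]
```

Request:
send_rows:
  rows:
    - [0, 0.09, -0.1, 0]
    - [0, 0.17, -0.22, 0]
    - [0, 0.17, -0.34, 0]
    - [0, 0.17, -0.45, 0]
    - [0, 0.17, -0.51, 0]
    - [0, 0.17, -0.51, 0]

```text
time: 3.02
eef_pos: [0.4853, -0.0147, 0.0936]
tcp_rot: [0.713, 0.701, -0.001, -0.002]
contact_force: [0.6, -0.7, 0.2]
opening: 0.001
```

Run:
```python
from h import *
s=monitor.get_state();print(s['time'],s['eef_pos'],s['contact_force'])
im=imaging.read_camera("wrist");cv2.imwrite("pics/w2.png",im[:,:,::-1])
crop(imaging.read_camera("top"),260,170,420,270,5,"pics/t2.png")
```

```text
3.025 [ 0.48533694 -0.01473878  0.09357837] [ 0.61370217 -0.73449289  0.17433696]
```

View pics/w2.png

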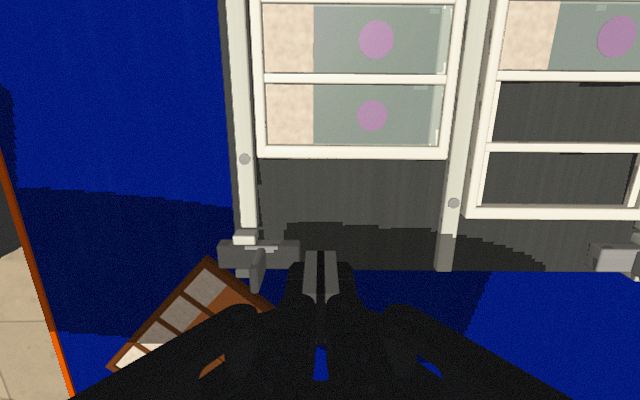

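View pics/t2.png

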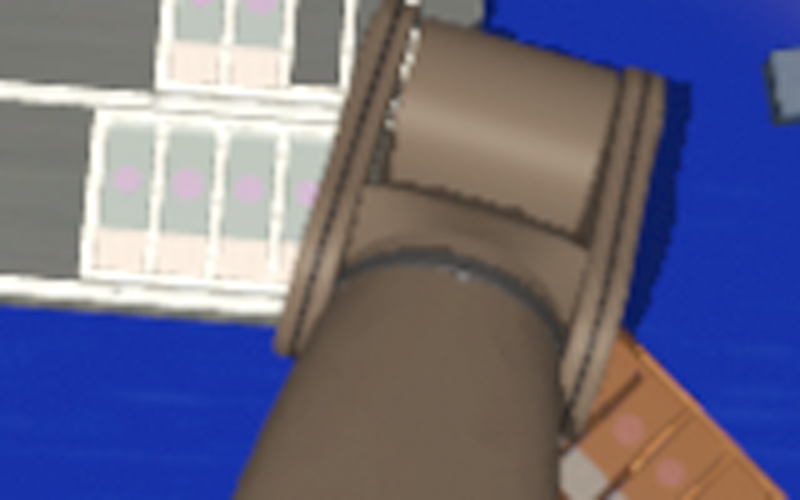

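Request:
send_rows:
  rows:
    - [-0.03, 0, 0, 0]
    - [-0.05, 0, 0, 0]
    - [-0.07, 0, 0, 0]
    - [-0.09, 0, 0, 0]
    - [-0.11, 0, 0, 0]
    - [-0.11, 0, 0, 0]

```text
time: 3.88
eef_pos: [0.4532, -0.014, 0.0952]
tcp_rot: [0.713, 0.701, -0.0, -0.0]
contact_force: [0.6, 0.3, 0.2]
opening: 0.003
```

Run:
```python
from h import *
s=monitor.get_state();print(s['time'],s['eef_pos'],s['contact_force'])
im=imaging.read_camera("wrist");crop(im,180,200,380,320,4,"pics/w3.png")
```

```text
3.875 [ 0.4532093  -0.01399975  0.09515223] [0.63281866 0.30110552 0.18084095]
```

View pics/w3.png

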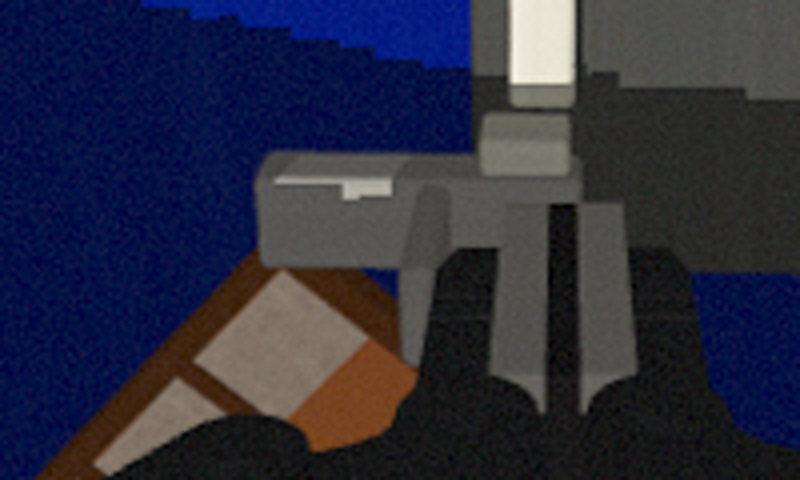

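Request:
send_rows:
  rows:
    - [-0.01, 0, 0, 0]
    - [-0.02, 0, 0, 0]
    - [-0.025, 0, 0, 0]
    - [-0.025, 0, 0, 0]

```text
time: 4.42
eef_pos: [0.4461, -0.0141, 0.0952]
tcp_rot: [0.713, 0.701, -0.0, -0.0]
contact_force: [0.2, -0.1, -0.0]
opening: 0.003
```

Run:
```python
from h import *
s=monitor.get_state();print(s['time'],s['eef_pos'],s['contact_force'])
```

```text
4.425 [ 0.44614594 -0.014071    0.09523397] [ 0.23139214 -0.11003212 -0.03293006]
```

Request:
send_rows:
  rows:
    - [-0.005, 0, 0, 0]
    - [-0.01, 0, 0, 0]
    - [-0.01, 0, 0, 0]

```text
time: 4.8
eef_pos: [0.4447, -0.0141, 0.0956]
tcp_rot: [0.713, 0.701, 0.002, 0.002]
contact_force: [5.2, 2.2, -3.7]
opening: 0.001
```

Run:
```python
from h import *
im=imaging.read_camera("wrist");crop(im,180,200,380,320,4,"pics/w4.png")
s=monitor.get_state();print(s['time'],s['eef_pos'],s['contact_force'])
```

```text
4.85 [ 0.44475081 -0.0141348   0.09558974] [ 5.2884334   0.96654958 -4.01507355]
```

View pics/w4.png

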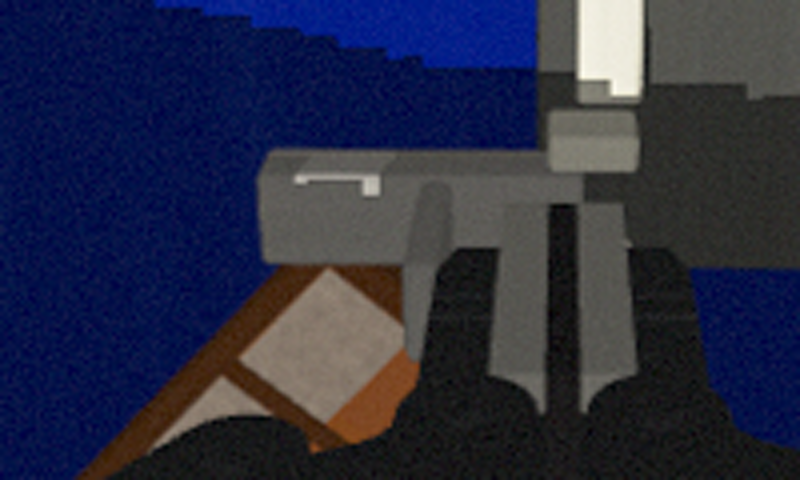

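Request:
send_rows:
  rows:
    - [0.03, 0, 0, 0]
    - [0.03, 0, 0.1, 0]
    - [0.06, 0.05, 0.25, 0]
    - [0.1, 0.2, 0.25, 0]
    - [0.14, 0.36, 0.25, 0]
    - [0.19, 0.52, 0.25, 0]
    - [0.19, 0.64, 0.25, 0]
    - [0.19, 0.69, 0.25, 0]
    - [0.19, 0.69, 0.25, 0]

```text
time: 5.98
eef_pos: [0.5002, 0.1932, 0.17]
tcp_rot: [0.712, 0.702, -0.001, -0.0]
contact_force: [0.2, -0.1, -0.4]
opening: 0.001
```

Run:
```python
from h import *
s=monitor.get_state();print(s['time'],s['eef_pos'],s['tcp_rot'],s['contact_force'])
im=imaging.read_camera("wrist");cv2.imwrite("pics/w5.png",im[:,:,::-1])
im=imaging.read_camera("scene");cv2.imwrite("pics/s5.png",im[:,:,::-1])
crop(imaging.read_camera("top"),215,135,370,250,5,"pics/t5.png")
```

```text
5.975 [0.50019179 0.19315527 0.17002353] [ 7.12383257e-01  7.01790277e-01 -7.05577828e-04 -7.04158386e-05] [ 0.24982322 -0.12002849 -0.37986495]
```

View pics/w5.png

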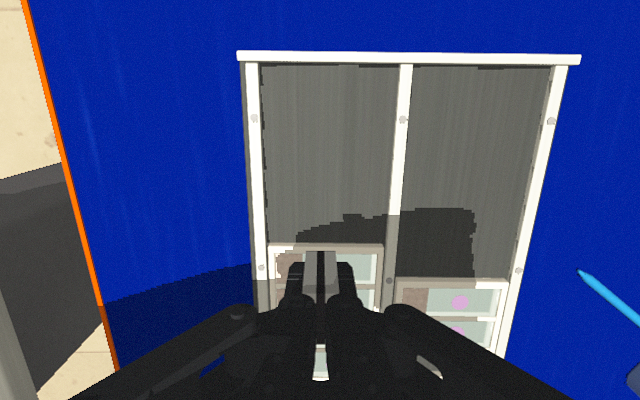

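View pics/t5.png

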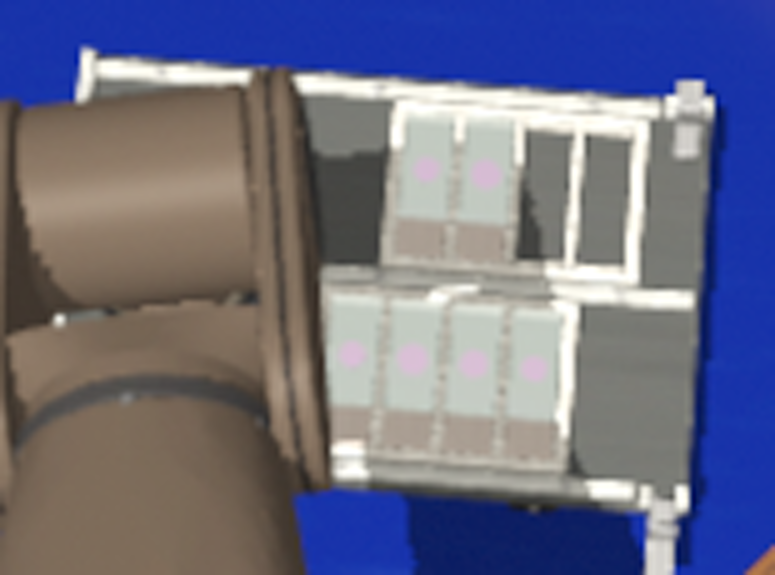

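View pics/s5.png

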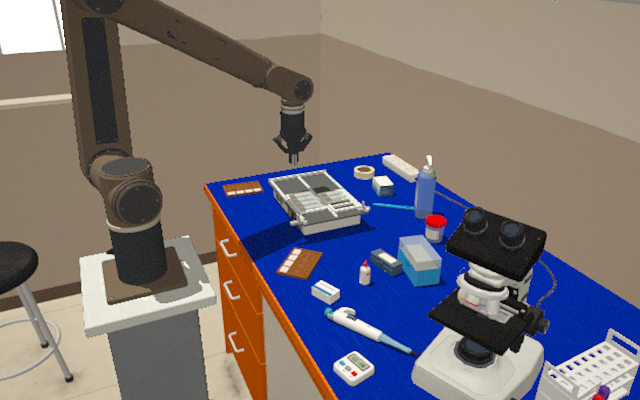

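Run:
```python
from h import *
im=cv2.imread("pics/w5.png")[:,:,::-1];crop(im,240,225,400,285,5,"pics/w5z.png")
for k,u,v,z in(('trL',270,244,.068),('trR',383,244,.068),('upL',238,52,.07),('upR',580,55,.07)):print(k,ray("wrist",u,v,z).round(4))
```

```text
trL [0.4643 0.1645 0.068 ]
trR [0.5465 0.1632 0.068 ]
upL [0.4532 0.2934 0.07  ]
upR [0.6604 0.2882 0.07  ]
```

View pics/w5z.png

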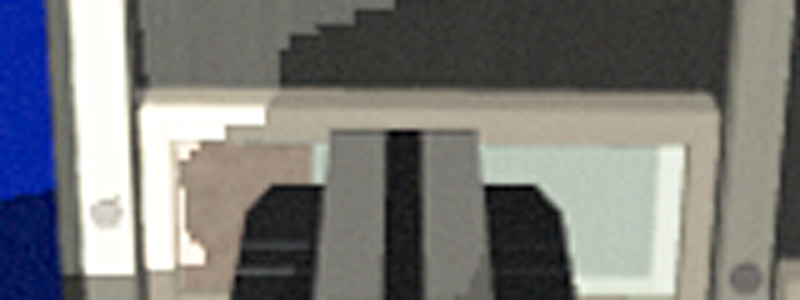

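Request:
send_rows:
  rows:
    - [0.01, 0, -0.1, 0]
    - [0.01, 0, -0.2, 0]
    - [0.01, 0, -0.25, 0]
    - [0.01, 0, -0.28, 0]
    - [0.01, 0, -0.295, 0]
    - [0.01, 0, -0.295, 0]

```text
time: 6.88
eef_pos: [0.5038, 0.1929, 0.0823]
tcp_rot: [0.713, 0.701, 0.0, 0.0]
contact_force: [0.3, -0.7, 0.3]
opening: 0.001
```

Run:
```python
from h import *
s=monitor.get_state();print(s['time'],s['eef_pos'],s['tcp_rot'],s['contact_force'])
im=imaging.read_camera("scene");crop(im,250,130,390,250,5,"pics/s6.png")
```

```text
6.875 [0.5038476  0.19293083 0.08229577] [7.12984358e-01 7.01179824e-01 3.23390284e-04 2.35883146e-04] [ 0.31129897 -0.68248631  0.32463399]
```

View pics/s6.png

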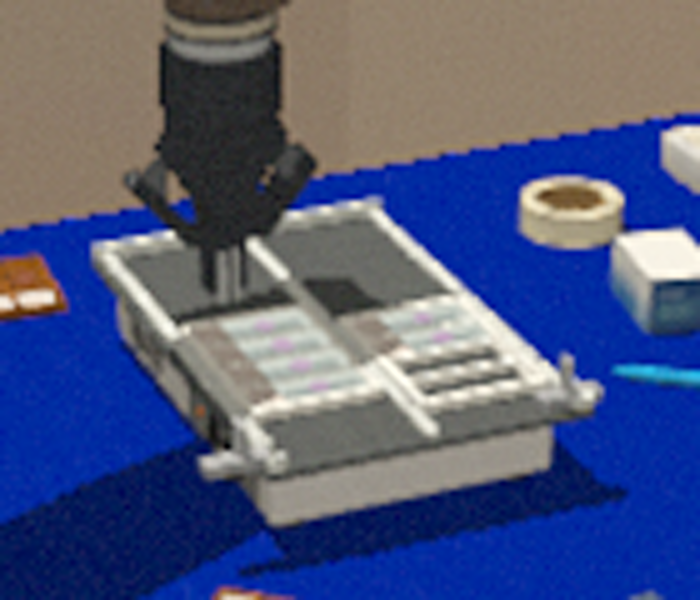

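Request:
send_rows:
  rows:
    - [0, -0.01, -0.007, 0]
    - [0, -0.03, -0.007, 0]
    - [0, -0.05, -0.007, 0]
    - [-0.001, -0.07, -0.007, 0]
    - [-0.002, -0.095, -0.007, 0]
    - [-0.002, -0.12, -0.007, 0]
    - [-0.003, -0.145, -0.007, 0]
    - [-0.003, -0.17, -0.007, 0]
    - [-0.004, -0.195, -0.007, 0]
    - [-0.005, -0.22, -0.007, 0]
    - [-0.005, -0.245, -0.007, 0]
    - [-0.006, -0.27, -0.007, 0]
    - [-0.006, -0.295, -0.007, 0]
    - [-0.007, -0.315, -0.007, 0]
    - [-0.007, -0.33, -0.007, 0]
    - [-0.008, -0.34, -0.007, 0]
    - [-0.008, -0.35, -0.007, 0]
    - [-0.008, -0.355, -0.007, 0]
    - [-0.008, -0.36, -0.007, 0]
    - [-0.008, -0.36, -0.007, 0]

```text
time: 9.43
eef_pos: [0.5011, 0.0848, 0.0797]
tcp_rot: [0.713, 0.701, -0.0, 0.0]
contact_force: [-0.1, 1.7, 0.6]
opening: -0.001
```

Run:
```python
from h import *
s=monitor.get_state();print(s['time'],s['eef_pos'],s['tcp_rot'],s['contact_force'])
im=imaging.read_camera("scene");crop(im,250,130,390,250,5,"pics/s7.png")
crop(imaging.read_camera("top"),215,135,370,250,5,"pics/t7.png")
im=imaging.read_camera("wrist");cv2.imwrite("pics/w7.png",im[:,:,::-1])
```

```text
9.425 [0.50108304 0.08480858 0.07971786] [ 7.12929868e-01  7.01235328e-01 -7.39597502e-05  1.09902379e-04] [-0.09989967  1.69077092  0.57918694]
```

View pics/s7.png

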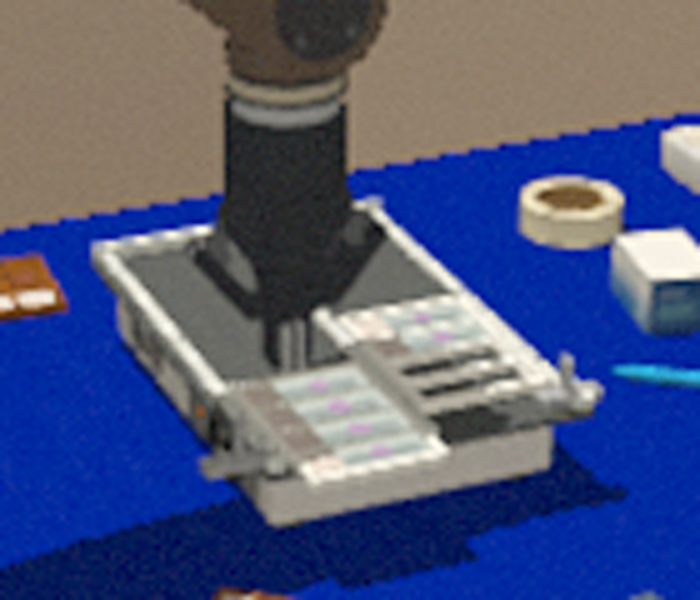

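View pics/t7.png

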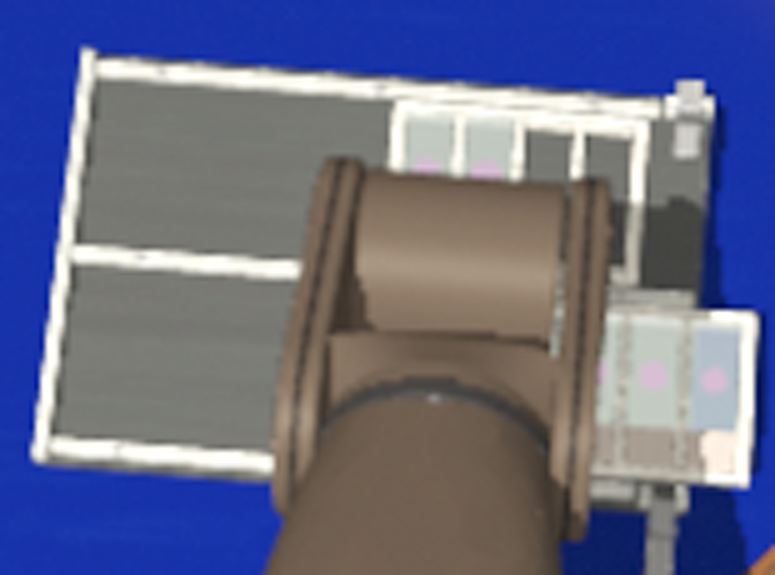

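View pics/w7.png

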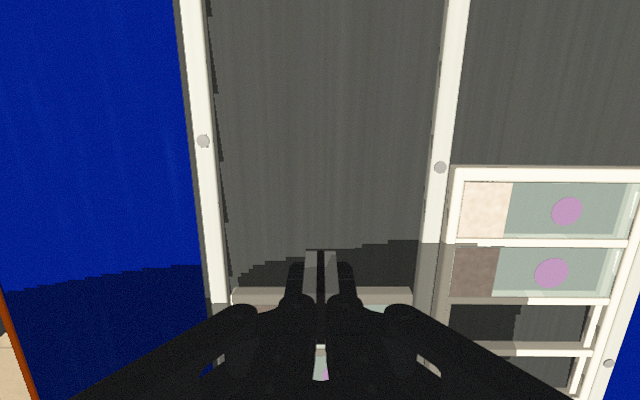

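Run:
```python
from h import *
Z=lambda u,v:(215+(u+.5)/5-.5,135+(v+.5)/5-.5)
for u,v,z in((762,313,.068),(750,488,.068),(698,298,.066),(690,510,.066),(705,240,.06)):print(ray("top",*Z(u,v),z).round(4))
```

```text
[ 0.5418 -0.0585  0.068 ]
[ 0.4545 -0.0553  0.068 ]
[ 0.5481 -0.0267  0.066 ]
[ 0.4424 -0.0267  0.066 ]
[ 0.5794 -0.0296  0.06  ]
```

Request:
send_rows:
  rows:
    - [0, -0.01, 0, 0]
    - [0, -0.02, 0, 0]
    - [-0.001, -0.028, 0, 0]
    - [-0.001, -0.033, 0, 0]
    - [-0.001, -0.035, 0, 0]
    - [-0.001, -0.035, 0, 0]

```text
time: 10.32
eef_pos: [0.5007, 0.0743, 0.0797]
tcp_rot: [0.713, 0.701, -0.0, 0.0]
contact_force: [-0.2, 1.3, 0.9]
opening: -0.001
```

Request:
send_rows:
  rows:
    - [0, 0.02, 0, 0]
    - [0, 0.06, 0, 0]
    - [0, 0.08, 0.1, 0]
    - [0, 0.15, 0.3, 0]
    - [0, 0.3, 0.35, 0]
    - [0, 0.45, 0.35, 0]
    - [0, 0.6, 0.35, 0]
    - [0, 0.7, 0.35, 0]
    - [0, 0.7, 0.35, 0]

```text
time: 11.45
eef_pos: [0.5, 0.2867, 0.1845]
tcp_rot: [0.712, 0.703, -0.0, -0.0]
contact_force: [-0.4, -0.3, 0.9]
opening: 0.001
```

Run:
```python
from h import *
s=monitor.get_state();print(s['time'],s['eef_pos'],s['contact_force'])
im=imaging.read_camera("scene");crop(im,250,130,390,250,5,"pics/s8.png")
crop(imaging.read_camera("top"),215,135,370,250,5,"pics/t8.png")
```

```text
11.45 [0.50002016 0.28667186 0.18447816] [-0.43995119 -0.30682568  0.88017993]
```

View pics/s8.png

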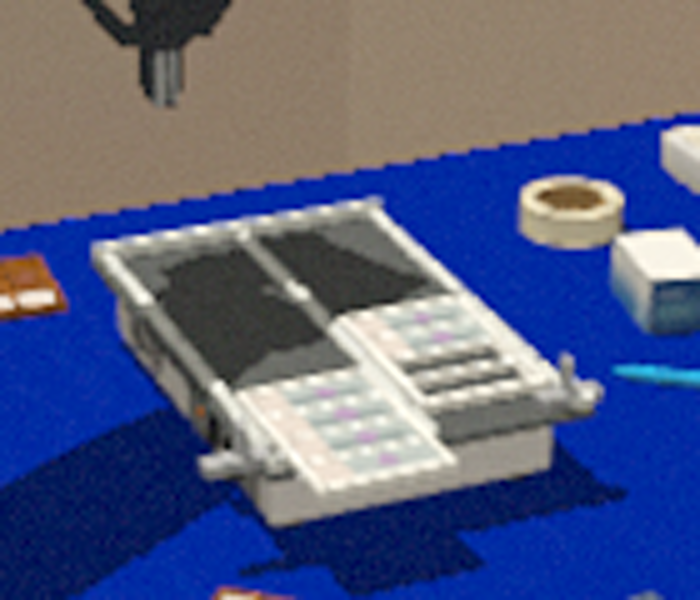

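View pics/t8.png

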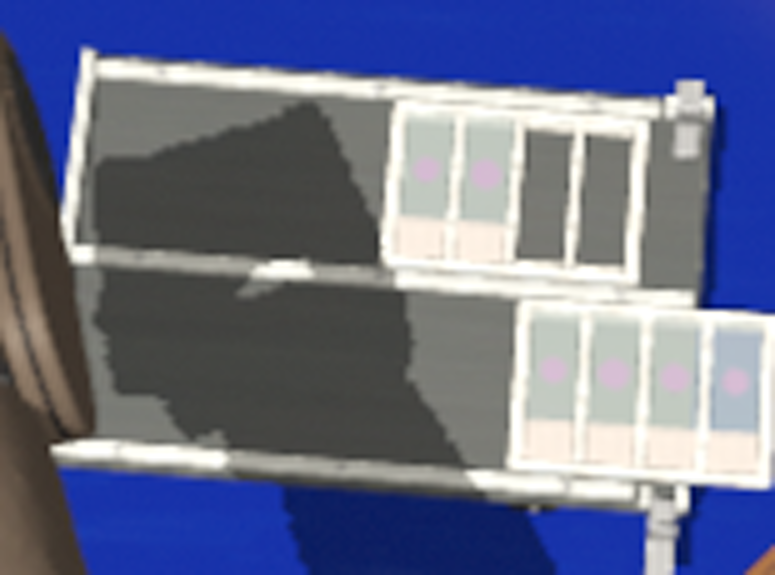

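Run:
```python
from h import *
crop(imaging.read_camera("top"),310,185,400,265,8,"pics/t9.png")
```

```text
(no output)
```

View pics/t9.png

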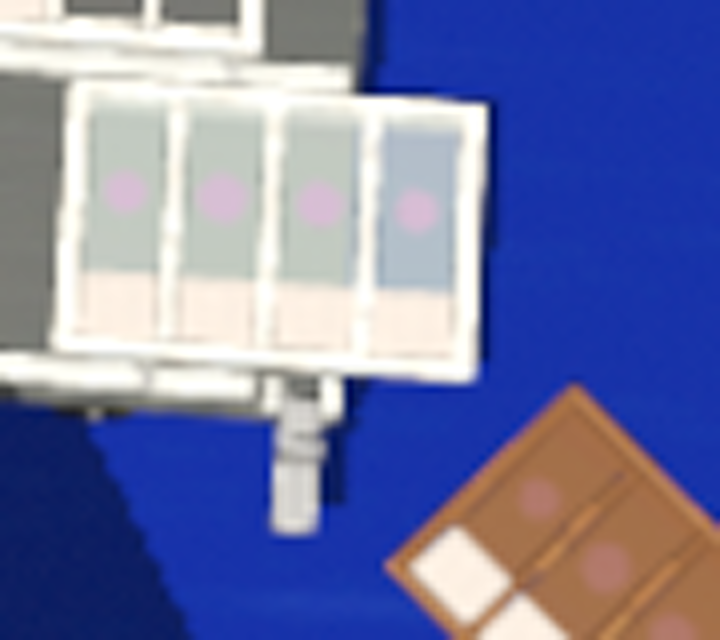

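Run:
```python
from h import *
Z=lambda u,v:(310+(u+.5)/8-.5,185+(v+.5)/8-.5)
for k,u,v,z in(('leadR',489,103,.068),('leadF',476,381,.068),('trR',70,82,.068),('trF',54,347,.068),('boltout',296,535,.0695),('edge',366,80,.06),('edgeF',344,415,.066)):print(k,ray("top",*Z(u,v),z).round(4))
print(monitor.get_state()['time'])
```

```text
leadR [ 0.5417 -0.0676  0.068 ]
leadF [ 0.4551 -0.0662  0.068 ]
trR [0.5414 0.0621 0.068 ]
trF [0.4586 0.0626 0.068 ]
boltout [ 0.4054 -0.0133  0.0695]
edge [ 0.5487 -0.03    0.06  ]
edgeF [ 0.4428 -0.0266  0.066 ]
11.6
```

```bash
python3 -c "
from plant import workorder;print(workorder.sign_off())"
```

```text
the job is handed in; nothing more can be done
None
```

The job is handed in. The front-lane bolt is fully drawn and the four-slide carrier is pushed out, with its first slide wholly beyond the open edge.

- **Bolt:** I pushed the tab outwards with closed fingertips until it hit its stop, where the force rose to about 5 N. The top camera shows its outer end moved about 30 mm against a nominal 28 mm, which is within calibration error.
- **Carrier:** I pushed it by its end bar with closed fingers at under 2 N measured force, with no pinching or lifting. The last top-camera check puts its leading end 38.5 to 39.5 mm beyond the edge, and the allowed range is 31.7 to 49 mm. The whole first slide is out, with only a few millimetres of the second. It appears flat and straight between the rails.
- **Rest of the scene:** In the last pictures the two-slide carrier and the rear bolt look unchanged. I did not re-check the other items closely, but the arm never went near them. The robot is clear and touching nothing.

The robot's clock read about 11.6 s at hand-in. Table-edge estimates from the different views disagreed by 1 to 2 mm, less than the margins. No check failed.

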